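# Wind the timer and hold the warmer's cover on its gasket

## Task

The gasket on the topping warmer needs a timed squeeze before I screw its cover on, so be my third hand: first wind the timer's key clockwise to its stop, then bring the steel cover across by its handle and, standing on the counter, press its flat front squarely and centrally against the gasket with a steady, gentle push of about 10 newtons, so that the gasket is roughly half squeezed and never flattened. Finish while still holding it pressed there with the gripper; leave the timer wound and do not knock the other things about.

Things in the scene. Friction and masses are not known exactly. Their poses are not given: they have to be found in the camera images.
- key (a joint): How far the timer's key has been wound, rad: grows clockwise seen from above, from 0 (run down, key bar along the timer's x axis) to a hard stop at 3.0 (fully wound). It starts between 0.2 and 0.7, so it takes several partial turns with re-gripping. A mainspring works against it (about 0.1 to 0.15 N m to turn); a brake keeps the key where it is left when it is let go.
- key_grip (a point): Middle of the steel key on top of the timer, on the upright turning axis, 76 mm above the counter. The key is an upright flat bar 44 mm long (its x axis), 12 mm thick (its y axis), from 58 to 90 mm above the counter; it turns with joint key. Below it is the timer's dial, 48 mm above the counter.
- timer: Square white wind-up timer, 100 x 100 mm and 45 mm tall, fixed to the counter; origin under its middle. The dial and key are on its top.
- cover_grip (a point): Middle of the loose cover's black handle bar, 90 mm above the counter. x axis = direction in which the cover's flat front looks, y = along the bar, z up. The bar is 14 mm thick, 14 mm high, 98 mm free between its two posts. It stands 71 mm behind the front face, so a hand from above has 58 mm clear between bar and plate. Below the bar is the 6 mm thick foot. None while held: it is rigid with the cover.
- cover_front (a point): Point on the middle of the cover's flat front face (x points out of the face), 48 mm above the counter, 71 mm ahead of cover_grip. The cover is bare steel: an upright plate 150 mm wide, 90 mm tall, 6 mm thick, with a foot reaching 100 mm back from the front on which it stands; mass 0.4 to 0.65 kg.
- cover: The loose cover described above; its origin lies under the middle of its front face, on the counter when it stands. x is the way that the front looks, z is up.
- gasket_face (a point): Middle of the outer face of the soft black gasket, a rectangular ring 140 mm wide and 72 mm tall (12 to 84 mm above the counter), this point 48 mm above the counter. x axis points INTO the warmer, square to its face: the direction to press; y runs level along the face. It moves with the gasket.
- gasket (a joint): How far the gasket has been squeezed, m: 0 when free (14 mm proud of the warmer's face), 0.014 when flat against the steel. It gives 1.5 N per mm.
- warmer: Low stainless topping warmer with two lidded wells, 340 mm wide, 240 mm deep, 140 mm tall, 164 mm to the top of its lid knobs, fixed. Origin on the counter under the middle of the service face that carries the gasket; x points into the warmer.
- screw_tub: Bystander: small round aluminium tub, 64 mm across, 40 mm tall; origin at its underside, in the middle.
- sundae_dish: Bystander: glass sundae cup, 84 mm across, 70 mm tall; origin at its underside, in the middle.
- syrup_bottle: Bystander: amber syrup bottle, 60 mm across, 150 mm tall; origin at its underside, in the middle.
- cherry_jar: Bystander: glass jar, 76 mm across, 100 mm tall; origin at its underside, in the middle.
- cup_stack: Bystander: upside-down stack of white paper cups, 84 mm across, 110 mm tall; origin at its underside, in the middle.
- screwdriver: Bystander: screwdriver lying flat, 200 mm long (x along it); origin at its underside.
- spatula: Bystander: spatula lying flat, 240 mm long (x along it); origin at its underside.

How it is judged:
On the way, in this order (a step that is already met when the one before it is completed fails the run):
1. the timer's key is wound to its stop (within 0.25 rad) (value of joint key above 2.75 rad), for 0.2 s.
2. the cover is pressed squarely on the gasket with 6 to 16 N (contact force between cover and gasket between 6 and 16 N and value of joint gasket between 0.004 and 0.011 m and y of cover_front in the frame of gasket_face between -0.01 and 0.01 m and angle between the x axis of cover and the x axis of gasket_face, either way round below 0.1 rad and x of cover_front in the frame of gasket_face above -0.006 m and angle between cover's own z axis and vertical below 0.1 rad and height (world z) of cover below 0.008 m and contact force between the fingers and cover above 3 N and linear speed of cover below 0.01 m/s), for 0.5 s.
At the end, for the whole second after the job is handed in: Still gripped (over 3 N); cover presses gasket with 6-16 N (squeezed 4-11 mm), centred within 10 mm, square within 0.1 rad, front within 6 mm of the gasket, upright within 0.1 rad, foot within 8 mm of the counter, at rest; key at 2.7 rad or more (all of step 2 and value of joint key above 2.7 rad); the arm keeps its last pose, push and grip.
It fails at once if the gasket is squashed flat (over 13 mm) (value of joint gasket above 0.013 m).
It fails at once if a bystander is pushed more than 40 mm or knocked over (distance of any of screw_tub, sundae_dish, syrup_bottle, cherry_jar, cup_stack, screwdriver, spatula from where it was at the start of the episode above 0.04 m or angle between any of screw_tub, sundae_dish, syrup_bottle, cherry_jar, cup_stack's own z axis and vertical above 0.6 rad).
It fails at once if the cover is tipped over (angle between cover's own z axis and vertical above 0.6 rad).
It also fails if it takes over 67 s, if anything falls off the work surface, if the arm or the gripper's body presses on something with over 40 N, if the wrist force passes 120 N, or if a joint passes its speed limit or range.

## Robot

A 6-joint arm with a two-finger parallel gripper is mounted at the origin on the work surface. World frame = base frame: x ahead of the robot, y to its left, z up, the work surface at z = 0. Lengths are in m, angles in rad, forces in N, time in s.
With the tool pointing down it reaches from about 0.375 to 0.975 m from the base axis. Payload 3.8 kg.
Tool frame: the origin (TCP) lies at the very end of the fingers, on their centre line; the grasp point (between the pads) lies bot.grip_point_offset behind it (bot.grip_point_offset is the distance from the TCP to the grasp point, in m); z points along the fingers, y is the line along which they close (so a half turn about z gives the same grasp; the last joint's range is limited). The gripper opens to 85 mm and grips with 20 to 120 N. Pads are 22 mm wide; open, the fingers measure 114 mm over their backs; the gripper's body (76 mm by 85 mm) begins 54 mm behind the grasp point. The pads swing forward as they close: fully open they stand 13 mm farther back than shut.
Start: joints at [-0.037, 0.264, 1.604, -0, 1.274, -0.037], TCP at [0.675, -0, 0.231] pointing down, gripper open.
Joint ranges: [-2.63, 2.63], [-0.94, 2.18], [0.31, 2.57], [-1.31, 4.45], [0, 2.66], [-2.55, 2.55]. Speed limits (rad/s): [2.57, 2.57, 3.14, 3.14, 3.14, 3.14].

## Interface

Orientations are given as a rotation vector (axis times angle).
In Python, from workcell import bot, vision gives the robot as it stands.
- The arm moves only by the tool play_rows, never from a script. Its argument "rows" is a list of rows, each an object of numbers: "dx", "dy", "dz": the shift along the tool's x, y, z as a fraction of full scale; "roll": the turn about the tool's z as a fraction of full scale; "fingers": the closure, from 0 (fully open) to 1 (shut). In form: [{"dx": .., "dy": .., "dz": .., "roll": .., "fingers": ..}, ...]. A call has 1 to 20 rows; each row shifts and turns the commanded pose from where the row before left it, along the tool's axes as they then stand; what a row does not reach is not made up. Full scale, the value 1, is 0.04 m for a shift and 4 degrees for a turn. A row lasts 1/12 s, in which the tool goes at most 41.7 mm and 7.16 degrees, less where a joint would pass 70% of its speed; a pose out of reach is approached as far as the arm can. A call with a number of a shift or a turn outside -1 to 1 is refused whole. A call with a gripper value outside its range is refused whole. The fingers move at their own pace and stop on an object; "grip_force" is the grip in N (left out, the last holds). Time passes only in rows, so rows that do not move let the fingers close. It gives the time, the measured TCP pose, the force and the opening at its end, in the units of the state.
- bot.read_state(): the state, without advancing time (a new reading comes with each control period).
- vision.read_camera(name): name is "scene" or "side" or "wrist"; returns a dict with "pixels" (384x512x3 uint8, red, green, blue), "depth" (384x512 float32, m along the optical axis (not along the pixel's ray), 0 where there is no reading), "fx", "fy", "cx", "cy" (pixels), "R" (3x3) and "t" (3): a world point X has camera coordinates R X + t. Camera axes: x right, y down, z forward; pixel columns grow to the right and rows downward; lengths in m; the calibration is good to about 2 mm. A picture is of the moment at which its call begins.
- bot.finish_job(): hands the job in, once; it reports no verdict.
The state is a dict: "time": time; "q": joint angles; "joint_vel": joint speeds; "joint_torque": joint torques, N m; "tool_pos": TCP position; "tcp_rot": TCP orientation; "wrist_force": force on the tool from outside, world axes, zero at the start; "torque": the same for the moment, N m; "width": opening from 0.0 (shut) to 1.0 (fully open).
Only numpy, scipy, OpenCV 4.12 (cv2) and the standard library are available. Lean on these libraries where they do the work, as an engineer would, in place of code of your own. Each camera call takes 0.05 s, during which the arm holds its last target. There are 200 camera calls.

## Working session

There is one attempt and no reset: what is moved stays moved. The work goes in short steps, Python scripts to look and compute and a tool call to move; the robot and the scene stay as the last step left them, time stands still between calls to the robot, and variables do not carry over. Pictures are saved under pics/ and viewed, on a budget of 10 in all, crops included, one or two more only if the job needs it, and the job is handed in when it is done.

Besides the shell and the picture viewer there is one more tool, called after ">>>" by a JSON object that holds its "name" and its "arguments", one argument or row to a line. play_rows: Moves the arm, as the interface text tells. Its arguments: {"type":"object","properties":{"rows":{"type":"array","items":{"type":"object","properties":{"dx":{"type":"number","minimum":-1,"maximum":1},"dy":{"type":"number","minimum":-1,"maximum":1},"dz":{"type":"number","minimum":-1,"maximum":1},"roll":{"type":"number","minimum":-1,"maximum":1},"fingers":{"type":"number"}}}},"grip_force":{"type":"number"}},"required":["rows"]}

```bash
mkdir -p pics; ls; cat > h.py <<'E'
from workcell import bot, vision
import numpy as np, cv2
def shot(n,f):
    c=vision.read_camera(n); np.savez('pics/'+f+'.npz',**c)
    cv2.imwrite('pics/'+f+'.png',cv2.resize(c['pixels'][:,:,::-1],None,fx=1.5,fy=1.5)); return c
def world(c):
    d=c['depth']; v,u=np.mgrid[:d.shape[0],:d.shape[1]]
    P=np.stack([(u-c['cx'])/c['fx']*d,(v-c['cy'])/c['fy']*d,d],-1)
    W=(P-c['t'])@c['R']; W[d==0]=np.nan; return W
E
python3 - <<'E'
from h import *
for n in('scene','side'):
    c=shot(n,n+'0')
a=[cv2.imread(f'pics/{n}0.png') for n in('scene','side')]
print(bot.read_state(),bot.grip_point_offset)
E
```

```text
pics
{'time': 0.1, 'q': array([-3.69185532e-02,  2.64682088e-01,  1.60524865e+00, -1.84064250e-05,
        1.27369566e+00, -3.69463242e-02]), 'joint_vel': array([-0.00054391, -0.00044333, -0.00315377, -0.00052086, -0.00070565,
        0.00099684]), 'joint_torque': array([ 2.96398039e-04, -5.16707003e+01, -3.68589377e+01,  1.30520286e-05,
        6.22219843e-03,  5.24967299e-05]), 'tool_pos': array([6.74336545e-01, 4.00854254e-06, 2.30077583e-01]), 'tcp_rot': array([-2.22035883e+00, -2.22043250e+00,  2.19319481e-03]), 'wrist_force': array([ 0.04793847,  0.23895681, -0.99289795]), 'torque': array([-0.02193915, -0.02215952,  0.00723294]), 'width': 0.9988683498507548} 0.0187
```

View pics/scene0.png

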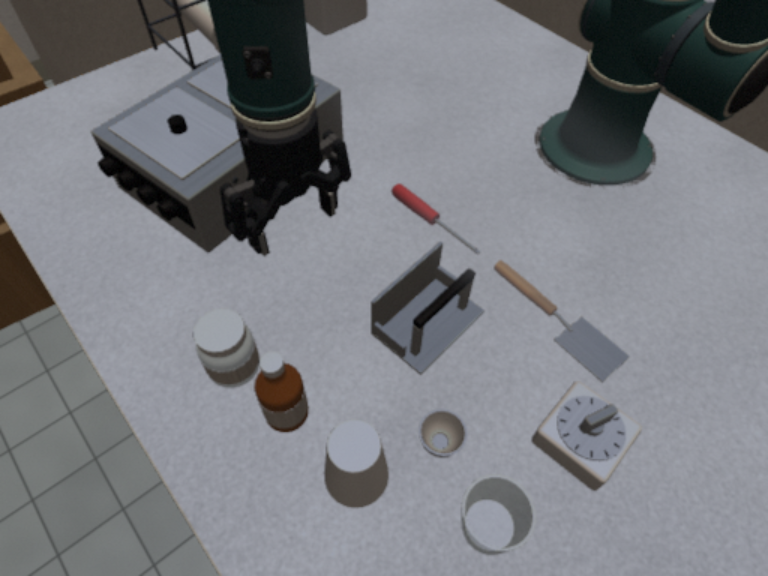

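View pics/side0.png

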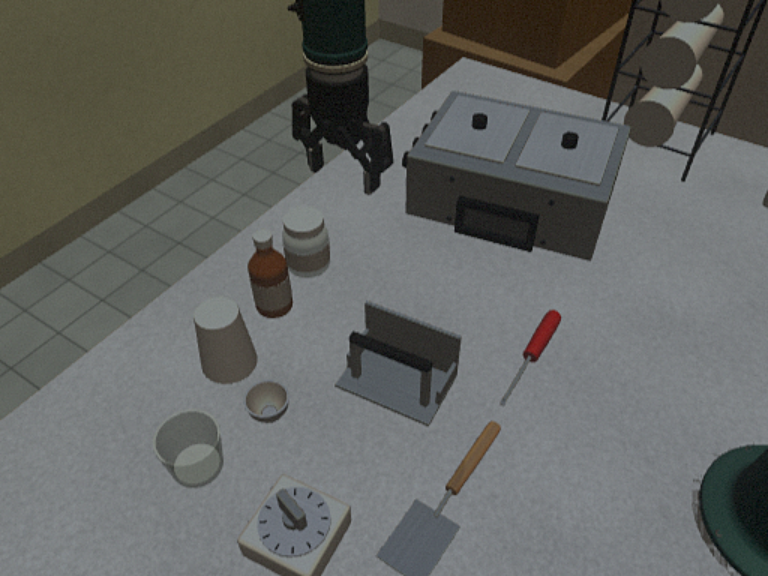

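The scene view shows the warmer at about (220,140), the cover at (430,305), the timer at (590,430), and the tub, dish, bottle, jar and cups around the lower left. The side view shows the gasket at (495,222), cover bar at (390,352), timer key at (292,508).

```bash
cat > m.py <<'E'
from h import *
def load(f): return dict(np.load('pics/'+f+'.npz'))
def roi(W,box):
    x0,y0,x1,y1=[int(b/1.5) for b in box]; P=W[y0:y1,x0:x1].reshape(-1,3); return P[~np.isnan(P[:,0])]
def rect(P):
    (c,s,a)=cv2.minAreaRect((P[:,:2]*1000).astype(np.float32)); return np.round(c,1),np.round(s,1),round(a,1),len(P)
def sel(P,a,b): return P[(P[:,2]>a)&(P[:,2]<b)]
E
python3 - <<'E'
from m import *
B={'scene0':dict(timer=(530,375,645,495),cover=(365,240,490,375),tub=(415,405,470,460),dish=(455,470,540,560),cups=(322,415,392,510),bottle=(250,350,310,435),jar=(190,305,260,385),sd=(388,180,482,256),sp=(492,258,632,382)),
'side0':dict(timer=(235,470,355,576),cover=(330,295,465,425),tub=(243,380,292,424),dish=(150,408,225,490),cups=(195,295,260,385),bottle=(245,230,295,318),jar=(280,205,332,278),gasket=(458,200,534,247),sd=(497,306,565,408),sp=(375,418,503,575),wtop=(420,95,620,178))}
for f in B:
    W=world(load(f)); print(f)
    for k,b in B[f].items():
        P=roi(W,b)
        if k=='timer':
            print(' ttop',rect(sel(P,.04,.053)),' key',rect(sel(P,.075,.1)),P[:,2].max())
        elif k=='cover':
            Q=sel(P,.08,.105); print(' cov>80',rect(Q),' bar>93.5',rect(sel(P,.0935,.11)),' foot',rect(sel(P,.0035,.012)), P[:,2].max())
        elif k=='gasket':
            Q=sel(P,.012,.084); print(' g',Q.mean(0),Q.min(0),Q.max(0))
        else:
            Q=sel(P,.004 if k[0]=='s' else .01,.2); print(' ',k,rect(Q),'zmax',Q[:,2].max())
E
```

```text
scene0
 ttop (array([493.6, 356.1]), array([100.3,  99.8]), 7.4, 2258)  key (array([493.6, 356.4]), array([11.9, 45.2]), 75.1, 191) 0.09337561339513746
 cov>80 (array([527.1,  78.7]), array([149.8,  78.9]), 6.5, 696)  bar>93.5 (array([527.5,  79.7]), array([119.9,  76.8]), 6.4, 344)  foot (array([500.2,  62.2]), array([251.3, 198.1]), 47.3, 1901) 0.10089131789894429
  tub (array([640.5, 237.7]), array([62.8, 60.1]), 47.7, 679) zmax 0.043909797700513405
  dish (array([666.4, 352.8]), array([82. , 81.8]), 48.4, 1304) zmax 0.07368635855411178
  cups (array([757.4, 206.3]), array([71.1, 70.2]), 10.1, 1947) zmax 0.11402822067917946
  bottle (array([779.1,  42.9]), array([ 58.4, 122.2]), 6.8, 1462) zmax 0.15356834350732546
  jar (array([783.1,  -7.7]), array([ 73. , 127.1]), 20.9, 1678) zmax 0.10736062823142303
  sd (array([391.8, -35.8]), array([241.7, 164.6]), 48.8, 579) zmax 0.09331495088384467
  sp (array([353.2, 215.3]), array([220.9, 236.6]), 50.5, 1064) zmax 0.0239996637539137
side0
 ttop (array([491.7, 356.9]), array([100.1, 100. ]), 7.3, 2641)  key (array([491.3, 356.8]), array([1
[... 393 characters left out ...]
3.7]), 57.9, 1604) zmax 0.07436487777789066
  cups (array([757.5, 185.9]), array([ 88. , 183.6]), 41.1, 1764) zmax 0.11493168451068593
  bottle (array([779.8,  38.7]), array([ 58.1, 133.7]), 14.1, 1365) zmax 0.1545474665461597
  jar (array([785.2,   4.7]), array([ 74.1, 154.1]), 4.5, 1308) zmax 0.1086225879972861
 g [ 0.55191469 -0.25789679  0.04581641] [ 0.48124098 -0.27751     0.01299688] [ 0.61670503 -0.23444651  0.08399109]
  sd (array([381.1, -62.8]), array([103.4, 205.2]), 27.7, 553) zmax 0.02981682719314237
  sp (array([384.3, 204.4]), array([163.1, 228.6]), 27.8, 1392) zmax 0.024046152873770505
  wtop (array([ 593.4, -459.4]), array([398.7, 378. ]), 29.0, 6189) zmax 0.169232576842036
```

```bash
python3 - <<'E'
from m import *
def line(P):
    vx,vy,x,y=cv2.fitLine(P[:,:2].astype(np.float32),cv2.DIST_HUBER,0,.002,.01).ravel(); return np.degrees(np.arctan2(vy,vx)).round(2),(x.round(4),y.round(4))
W=world(load('side0'));img=load('side0')['pixels']
# gasket: dark pixels in roi
x0,y0,x1,y1=[int(b/1.5) for b in (450,190,545,255)]
w=W[y0:y1,x0:x1];g=img[y0:y1,x0:x1].max(-1)
P=w[(g<55)&(w[...,2]>.016)&(w[...,2]<.088)];P=P[~np.isnan(P[:,0])]
print('gasket raw',line(P),rect(P),P[:,2].min(),P[:,2].max())
a=np.radians(line(P)[0]);n=np.array([np.sin(a),-np.cos(a)]);t=np.array([np.cos(a),np.sin(a)])
d=P[:,:2]@n;s=P[:,:2]@t
print('n',n,'d hist',np.percentile(d,[1,5,25,50,75,95]),'s',np.percentile(s,[.5,99.5]))
# warmer face: non-dark pixels
x0,y0,x1,y1=[int(b/1.5) for b in (400,150,605,260)]
w=W[y0:y1,x0:x1];g=img[y0:y1,x0:x1].max(-1)
Q=w[(g>60)&(w[...,2]>.03)&(w[...,2]<.125)];Q=Q[~np.isnan(Q[:,0])]
print('warmer',line(Q),rect(Q),'proj d',np.percentile(Q[:,:2]@n,[5,25,50,75,95]))
for f,b in(('scene0',(365,240,490,375)),('side0',(330,295,465,425))):
    W=world(load(f));P=sel(roi(W,b),.03,.11)
    r=np.radians(6.6);n=np.array([np.sin(r),-np.cos(r)]);t=np.array([np.cos(r),np.sin(r)])
    d=P[:,:2]@n; print(f,'d range',np.percentile(d,[0,1,50,99,100]))
    m=d>d.max()-.02; print(' plate',line(P[m]),rect(P[m]))
    h=sel(P[~m],.07,.11);h=h[h[:,:2]@n<d.max()-.045]; print(' bar',line(h),rect(h),h[:,2].max())
for f,bb in(('scene0',{'sd':(388,180,482,256),'sp':(492,258,632,382)}),('side0',{'sd':(497,306,565,408),'sp':(375,418,503,575)})):
    W=world(load(f));im=load(f)['pixels']
    for k,b in bb.items():
        P=sel(roi(W,b),.011,.035); print(f,k,P.min(0),P.max(0))
E
```

```text
gasket raw (np.float32(10.84), (np.float32(0.5386), np.float32(-0.2634))) (array([ 550.8, -257.5]), array([174.2,  23.3]), 11.6, 1588) 0.016116112030638754 0.08799971163222094
n [ 0.18806703 -0.9821562 ] d hist [0.3467522  0.34845463 0.35142765 0.36037783 0.36338591 0.36602182] s [0.40851078 0.5779199 ]
warmer (np.float32(-12.23), (np.float32(0.7228), np.float32(-0.267))) (array([ 686.1, -263. ]), array([ 14. , 124.4]), 80.6, 5) proj d [0.36791396 0.40233328 0.40538069 0.40916513 0.41375691]
scene0 d range [-0.0570543  -0.05641807  0.01513241  0.02104642  0.02187552]
 plate (np.float32(6.67), (np.float32(0.5362), np.float32(0.0458))) (array([530.9,  49.3]), array([150.8,  19.5]), 6.8, 874)
 bar (np.float32(6.14), (np.float32(0.5343), np.float32(0.1144))) (array([524.6, 110.8]), array([121.1,  14.4]), 6.4, 443) 0.10089131789894429
side0 d range [-0.05879086 -0.05760356  0.01483259  0.02010316  0.0228261 ]
 plate (np.float32(6.86), (np.float32(0.5275), np.float32(0.0451))) (array([529.9,  47.6]), array([150.8,  19.8]), 6.0, 1333)
 bar (np.float32(6.84), (np.float32(0.5322), np.float32(0.1165))) (array([521.4, 110.8]), array([121. ,  17.1]), 6.4, 540) 0.10104050766555399
scene0 sd [ 0.37151903 -0.15020018  0.0110042 ] [0.39858568 0.04815393 0.03054427]
scene0 sp [0.35941116 0.0818168  0.01114032] [0.37972295 0.22393907 0.02399966]
side0 sd [ 0.3687417  -0.15048886  0.01153963] [0.39662675 0.04877826 0.02981683]
side0 sp [0.35693997 0.08278641 0.01104507] [0.37669457 0.2289502  0.02404615]
```

```bash
python3 - <<'E'
from m import *
def line(P):
    vx,vy,x,y=cv2.fitLine(P[:,:2].astype(np.float32),cv2.DIST_HUBER,0,.002,.01).ravel(); return np.degrees(np.arctan2(vy,vx))
W=world(load('side0'))
P=sel(roi(W,(395,120,610,262)),.02,.125)
a=np.radians(11.2)
for it in range(4):
    n=np.array([np.sin(a),-np.cos(a)]);t=np.array([np.cos(a),np.sin(a)]);d=P[:,:2]@n;s=P[:,:2]@t
    h,e=np.histogram(d,np.arange(.33,.39,.002))
    if it==0: print(dict(zip(e.round(3),h)))
    f0=np.median(d[(d>.34)&(d<.356)]); w0=np.median(d[(d>.358)&(d<.372)])
    G=P[abs(d-f0)<.004];F=P[abs(d-w0)<.004]
    print(f0,w0,len(G),len(F),line(G),line(F)); a=np.radians((line(F)+line(G))/2 if len(F)>len(G)*.5 else line(G))
n=np.array([np.sin(a),-np.cos(a)]);t=np.array([np.cos(a),np.sin(a)])
s=G[:,:2]@t; z=G[:,2]
print('s range',np.percentile(s,[0,1,99,100]),'z',np.percentile(z,[0,1,99,100]))
print('warmer s',np.percentile(F[:,:2]@t,[0,1,99,100]))
sm=np.percentile(s,[1,99]).mean(); print('gasket centre',sm*t+f0*n,np.degrees(a))
E
```

```text
{np.float64(0.33): np.int64(0), np.float64(0.332): np.int64(0), np.float64(0.334): np.int64(0), np.float64(0.336): np.int64(0), np.float64(0.338): np.int64(0), np.float64(0.34): np.int64(0), np.float64(0.342): np.int64(0), np.float64(0.344): np.int64(0), np.float64(0.346): np.int64(1), np.float64(0.348): np.int64(15), np.float64(0.35): np.int64(85), np.float64(0.352): np.int64(206), np.float64(0.354): np.int64(161), np.float64(0.356): np.int64(71), np.float64(0.358): np.int64(69), np.float64(0.36): np.int64(66), np.float64(0.362): np.int64(221), np.float64(0.364): np.int64(813), np.float64(0.366): np.int64(1463), np.float64(0.368): np.int64(1062), np.float64(0.37): np.int64(250), np.float64(0.372): np.int64(18), np.float64(0.374): np.int64(0), np.float64(0.376): np.int64(0), np.float64(0.378): np.int64(1), np.float64(0.38): np.int64(0), np.float64(0.382): np.int64(0), np.float64(0.384): np.int64(1), np.float64(0.386): np.int64(0)}
0.3532830028414572 0.3671358214401693 514 3677 11.4459095 11.470741
0.3547299458825004 0.3691026416741685 489 3699 11.503635 11.518195
0.3549420518408611 0.36942236004347473 478 3694 11.508545 11.52729
0.35494519706492267 0.3694636598389445 475 3695 11.519668 11.526893
s range [0.41820027 0.41901566 0.55794735 0.55888516] z [0.02004021 0.02028459 0.08718365 0.08879068]
warmer s [0.31919133 0.32199096 0.65345863 0.65725644]
gasket centre [ 0.54954149 -0.25020875] 11.52328
```

>>> {"name": "play_rows", "arguments": {
  "rows": [
    {"dx": 1,"dy": -0.5,"roll": -1,"fingers": 0.0},
    {"dx": 1,"dy": -0.5,"roll": -1},
    {"dx": 1,"dy": -0.4,"roll": -1},
    {"dx": 1,"dy": -0.3,"roll": -1},
    {"dx": 1,"dy": -0.2,"roll": -1},
    {"dx": 1,"dy": -0.1,"roll": -1}
  ]
}}

```text
validation failed for argument at $.ro...
```

>>> {"name": "play_rows", "arguments": {
  "rows": [
    {"dx": 0.89,"dy": -0.455,"dz": 0,"roll": 0,"fingers": 0},
    {"dx": 0.89,"dy": -0.455,"dz": 0,"roll": 0,"fingers": 0},
    {"dx": 0.89,"dy": -0.455,"dz": 0,"roll": 0,"fingers": 0},
    {"dx": 0.89,"dy": -0.455,"dz": 0,"roll": 0,"fingers": 0},
    {"dx": 0.89,"dy": -0.455,"dz": 0,"roll": 0,"fingers": 0},
    {"dx": 0.89,"dy": -0.455,"dz": 0,"roll": 0,"fingers": 0},
    {"dx": 0.89,"dy": -0.455,"dz": 0,"roll": 0,"fingers": 0},
    {"dx": 0.89,"dy": -0.455,"dz": 0,"roll": 0,"fingers": 0},
    {"dx": 0.89,"dy": -0.455,"dz": 0,"roll": 0,"fingers": 0},
    {"dx": 0.89,"dy": -0.455,"dz": 0,"roll": 0,"fingers": 0},
    {"dx": 0,"dy": 0,"dz": 0,"roll": -1,"fingers": 0},
    {"dx": 0,"dy": 0,"dz": 0,"roll": -1,"fingers": 0},
    {"dx": 0,"dy": 0,"dz": 0,"roll": -1,"fingers": 0},
    {"dx": 0,"dy": 0,"dz": 0,"roll": -1,"fingers": 0},
    {"dx": 0,"dy": 0,"dz": 0,"roll": -1,"fingers": 0}
  ]
}}

```text
time: 1.35
tool_pos: [0.4924, 0.3561, 0.2306]
tcp_rot: [-1.796, -2.577, 0.002]
wrist_force: [0.1, -0.5, -0.2]
width: 0.999
```

>>> {"name": "play_rows", "arguments": {
  "rows": [
    {"dx": 0,"dy": 0,"dz": 0,"roll": -1,"fingers": 0.3},
    {"dx": 0,"dy": 0,"dz": 0,"roll": -1,"fingers": 0.3},
    {"dx": 0,"dy": 0,"dz": 0,"roll": -1,"fingers": 0.3},
    {"dx": 0,"dy": 0,"dz": 0,"roll": -1,"fingers": 0.3},
    {"dx": 0,"dy": 0,"dz": 0,"roll": -1,"fingers": 0.3},
    {"dx": 0,"dy": 0,"dz": 0,"roll": -1,"fingers": 0.3},
    {"dx": 0,"dy": 0,"dz": 0,"roll": -1,"fingers": 0.3},
    {"dx": 0,"dy": 0,"dz": 0,"roll": -1,"fingers": 0.3},
    {"dx": 0,"dy": 0,"dz": 0,"roll": -1,"fingers": 0.3},
    {"dx": 0,"dy": 0,"dz": 0,"roll": -1,"fingers": 0.3},
    {"dx": 0,"dy": 0,"dz": 0,"roll": -1,"fingers": 0.3},
    {"dx": 0,"dy": 0,"dz": 0,"roll": -1,"fingers": 0.3},
    {"dx": 0,"dy": 0,"dz": 0,"roll": -1,"fingers": 0.3},
    {"dx": 0,"dy": 0,"dz": 0,"roll": -0.75,"fingers": 0.3},
    {"dx": 0,"dy": 0,"dz": 0,"roll": 0,"fingers": 0.3}
  ]
}}

```text
time: 2.6
tool_pos: [0.4926, 0.3558, 0.2306]
tcp_rot: [-0.408, -3.114, 0.001]
wrist_force: [-0.4, 0.5, -0.2]
width: 0.699
```

```bash
python3 - <<'E'
from m import *
c=shot('wrist','w1');W=world(c);P=W.reshape(-1,3);P=P[~np.isnan(P[:,0])]
P=P[np.hypot(P[:,0]-.4925,P[:,1]-.3565)<.09]
print('top',rect(sel(P,.04,.053)),'key',rect(sel(P,.078,.1)),P[:,2].max()); s=bot.read_state();print(s['tool_pos'],s['q'])
E
```

```text
top (array([491.1, 357.3]), array([99.2, 99.3]), 7.4, 7846) key (array([490.9, 357.4]), array([11.2, 43.4]), 75.3, 616) 0.31823114708158706
[0.49266661 0.3558131  0.23068867] [ 5.84481728e-01  1.38942744e-01  1.75379242e+00  3.08697405e-05
  1.24991806e+00 -7.23397936e-01]
```

View pics/w1.png

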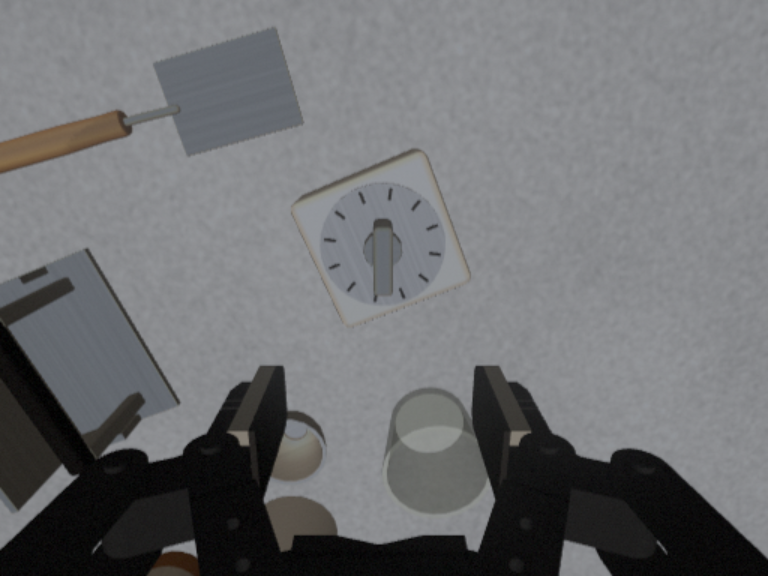

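The wrist picture shows the key upright at about (382,255), midway between the fingers and square to them.

>>> {"name": "play_rows", "arguments": {
  "rows": [
    {"dx": 0.025,"dy": 0.02,"dz": 0.8,"roll": 0,"fingers": 0.3},
    {"dx": 0,"dy": 0,"dz": 0.8,"roll": 0,"fingers": 0.3},
    {"dx": 0,"dy": 0,"dz": 0.8,"roll": 0,"fingers": 0.3},
    {"dx": 0,"dy": 0,"dz": 0.8,"roll": 0,"fingers": 0.3},
    {"dx": 0,"dy": 0,"dz": 0.6,"roll": 0,"fingers": 0.3},
    {"dx": 0,"dy": 0,"dz": 0.5,"roll": 0,"fingers": 0.3},
    {"dx": 0,"dy": 0,"dz": 0,"roll": 0,"fingers": 0.3},
    {"dx": 0,"dy": 0,"dz": 0,"roll": 0,"fingers": 1},
    {"dx": 0,"dy": 0,"dz": 0,"roll": 0,"fingers": 1},
    {"dx": 0,"dy": 0,"dz": 0,"roll": 0,"fingers": 1},
    {"dx": 0,"dy": 0,"dz": 0,"roll": 0,"fingers": 1},
    {"dx": 0,"dy": 0,"dz": 0,"roll": 0,"fingers": 1},
    {"dx": 0,"dy": 0,"dz": 0,"roll": 0,"fingers": 1},
    {"dx": 0,"dy": 0,"dz": 0,"roll": 0,"fingers": 1}
  ],
  "grip_force": 60
}}

```text
time: 3.82
tool_pos: [0.4936, 0.3578, 0.0617]
tcp_rot: [0.409, 3.112, 0.003]
wrist_force: [-0.3, -0.8, 6.0]
width: 0.128
```

>>> {"name": "play_rows", "arguments": {
  "rows": [
    {"dx": 0,"dy": 0,"dz": 0,"roll": 0.5,"fingers": 1},
    {"dx": 0,"dy": 0,"dz": 0,"roll": 1,"fingers": 1},
    {"dx": 0,"dy": 0,"dz": 0,"roll": 1,"fingers": 1},
    {"dx": 0,"dy": 0,"dz": 0,"roll": 1,"fingers": 1},
    {"dx": 0,"dy": 0,"dz": 0,"roll": 1,"fingers": 1},
    {"dx": 0,"dy": 0,"dz": 0,"roll": 1,"fingers": 1},
    {"dx": 0,"dy": 0,"dz": 0,"roll": 1,"fingers": 1},
    {"dx": 0,"dy": 0,"dz": 0,"roll": 1,"fingers": 1},
    {"dx": 0,"dy": 0,"dz": 0,"roll": 1,"fingers": 1},
    {"dx": 0,"dy": 0,"dz": 0,"roll": 1,"fingers": 1},
    {"dx": 0,"dy": 0,"dz": 0,"roll": 1,"fingers": 1},
    {"dx": 0,"dy": 0,"dz": 0,"roll": 1,"fingers": 1},
    {"dx": 0,"dy": 0,"dz": 0,"roll": 1,"fingers": 1},
    {"dx": 0,"dy": 0,"dz": 0,"roll": 1,"fingers": 1},
    {"dx": 0,"dy": 0,"dz": 0,"roll": 1,"fingers": 1},
    {"dx": 0,"dy": 0,"dz": 0,"roll": 1,"fingers": 1},
    {"dx": 0,"dy": 0,"dz": 0,"roll": 1,"fingers": 1},
    {"dx": 0,"dy": 0,"dz": 0,"roll": 1,"fingers": 1},
    {"dx": 0,"dy": 0,"dz": 0,"roll": 1,"fingers": 1}
  ]
}}

```text
time: 5.4
tool_pos: [0.4922, 0.3565, 0.0616]
tcp_rot: [2.205, 2.237, -0.001]
wrist_force: [-5.3, -4.5, 10.5]
width: 0.128
```

```bash
python3 -c "
from h import *
print(bot.read_state())"
```

```text
{'time': 5.4, 'q': array([ 5.86347199e-01,  2.95297336e-01,  1.90022224e+00, -8.96218273e-04,
        9.46556579e-01,  5.72410966e-01]), 'joint_vel': array([ 0.00111147, -0.00111536,  0.0011219 ,  0.00093849,  0.00087374,
        0.8308542 ]), 'joint_torque': array([  0.42499985, -41.90547109, -30.45133352,   0.47536282,
        -2.29616158,  -0.72544584]), 'tool_pos': array([0.49220378, 0.3565498 , 0.06164798]), 'tcp_rot': array([ 2.20489200e+00,  2.23700801e+00, -9.76861041e-04]), 'wrist_force': array([-5.26103588, -4.45744039, 10.50396244]), 'torque': array([-0.84887625,  0.78185082,  0.14664276]), 'width': 0.12756481946594203}
```

>>> {"name": "play_rows", "arguments": {
  "rows": [
    {"dx": 0,"dy": 0,"dz": 0,"roll": 1,"fingers": 1},
    {"dx": 0,"dy": 0,"dz": 0,"roll": 1,"fingers": 1},
    {"dx": 0,"dy": 0,"dz": 0,"roll": 1,"fingers": 1},
    {"dx": 0,"dy": 0,"dz": 0,"roll": 1,"fingers": 1},
    {"dx": 0,"dy": 0,"dz": 0,"roll": 1,"fingers": 1},
    {"dx": 0,"dy": 0,"dz": 0,"roll": 1,"fingers": 1},
    {"dx": 0,"dy": 0,"dz": 0,"roll": 1,"fingers": 1},
    {"dx": 0,"dy": 0,"dz": 0,"roll": 1,"fingers": 1},
    {"dx": 0,"dy": 0,"dz": 0,"roll": 1,"fingers": 1},
    {"dx": 0,"dy": 0,"dz": 0,"roll": 1,"fingers": 1},
    {"dx": 0,"dy": 0,"dz": 0,"roll": 1,"fingers": 1},
    {"dx": 0,"dy": 0,"dz": 0,"roll": 1,"fingers": 1},
    {"dx": 0,"dy": 0,"dz": 0,"roll": 1,"fingers": 1},
    {"dx": 0,"dy": 0,"dz": 0,"roll": 1,"fingers": 1},
    {"dx": 0,"dy": 0,"dz": 0,"roll": 1,"fingers": 1},
    {"dx": 0,"dy": 0,"dz": 0,"roll": 1,"fingers": 1},
    {"dx": 0,"dy": 0,"dz": 0,"roll": 1,"fingers": 1},
    {"dx": 0,"dy": 0,"dz": 0,"roll": 1,"fingers": 1}
  ]
}}

```text
time: 6.9
tool_pos: [0.4907, 0.3576, 0.0617]
tcp_rot: [-3.099, -0.513, 0.004]
wrist_force: [-8.7, -1.6, 13.3]
width: 0.131
```

```bash
python3 -c "
from h import *
s=bot.read_state();print(s['q'],s['torque'],s['wrist_force'],s['joint_torque'][5],s['joint_vel'][5])"
```

```text
[0.58767376 0.29498276 1.90062118 0.00225106 0.94789906 1.82900316] [-0.30327163  1.54162921  0.16677673] [-8.70596519 -1.57778204 13.32435925] -0.7113124430179596 0.8310547996936879
```

>>> {"name": "play_rows", "arguments": {
  "rows": [
    {"dx": 0,"dy": 0,"dz": 0,"roll": 0.5,"fingers": 1},
    {"dx": 0,"dy": 0,"dz": 0,"roll": 0.5,"fingers": 1},
    {"dx": 0,"dy": 0,"dz": 0,"roll": 0,"fingers": 1},
    {"dx": 0,"dy": 0,"dz": 0,"roll": 0,"fingers": 1},
    {"dx": 0,"dy": 0,"dz": 0,"roll": 0,"fingers": 1}
  ]
}}

```text
time: 7.32
tool_pos: [0.4906, 0.3576, 0.0616]
tcp_rot: [-3.114, -0.41, 0.004]
wrist_force: [-7.5, -1.1, 13.4]
width: 0.132
```

```bash
python3 -c "
from h import *
s=bot.read_state();print(s['q'],s['torque'],s['wrist_force'],s['joint_torque'][5],s['joint_vel'][5])"
```

```text
[0.58780434 0.29502972 1.90063417 0.0022555  0.94791786 1.8953174 ] [-0.33546792  1.54902675  0.14506191] [-7.52488271 -1.05887514 13.4468698 ] 0.1942325010895729 0.0013169610048697415
```

>>> {"name": "play_rows", "arguments": {
  "rows": [
    {"dx": 0,"dy": 0,"dz": 0,"roll": 0.7,"fingers": 1},
    {"dx": 0,"dy": 0,"dz": 0,"roll": 0.3,"fingers": 1},
    {"dx": 0,"dy": 0,"dz": 0,"roll": 0,"fingers": 1},
    {"dx": 0,"dy": 0,"dz": 0,"roll": 0,"fingers": 1}
  ]
}}

```text
time: 7.65
tool_pos: [0.4906, 0.3577, 0.0617]
tcp_rot: [3.126, 0.308, -0.003]
wrist_force: [-9.4, -1.0, 13.0]
width: 0.129
```

```bash
python3 -c "
from h import *
s=bot.read_state();print(s['q'],s['torque'],s['wrist_force'],s['joint_torque'][5],s['joint_vel'][5])"
```

```text
[5.88455957e-01 2.94948889e-01 1.90057073e+00 1.00464344e-03
 9.47913787e-01 1.96232515e+00] [-0.22388175  1.63916826  1.56474881] [-9.39782422 -0.98981241 13.03171341] 1.5759656578302383 -0.0017013046433845336
```

>>> {"name": "play_rows", "arguments": {
  "rows": [
    {"dx": 0,"dy": 0,"dz": 0,"roll": -0.5,"fingers": 1},
    {"dx": 0,"dy": 0,"dz": 0,"roll": -0.4,"fingers": 0.3},
    {"dx": 0,"dy": 0,"dz": 0,"roll": 0,"fingers": 0.3},
    {"dx": 0,"dy": 0,"dz": 0,"roll": 0,"fingers": 0.3},
    {"dx": 0,"dy": 0,"dz": 0,"roll": 0,"fingers": 0.3},
    {"dx": 0,"dy": 0,"dz": -0.5,"roll": 0,"fingers": 0.3},
    {"dx": 0,"dy": 0,"dz": -0.8,"roll": 0,"fingers": 0.3},
    {"dx": 0,"dy": 0,"dz": -0.9,"roll": 0,"fingers": 0.3},
    {"dx": 0,"dy": 0,"dz": -0.9,"roll": 0,"fingers": 0.3},
    {"dx": 0,"dy": 0,"dz": -0.9,"roll": 0,"fingers": 0.3},
    {"dx": 0,"dy": 0,"dz": 0,"roll": 0,"fingers": 0.3},
    {"dx": 0,"dy": 0,"dz": 0,"roll": 0,"fingers": 0.3}
  ]
}}

```text
time: 8.65
tool_pos: [0.4943, 0.3583, 0.2232]
tcp_rot: [-3.113, -0.397, -0.01]
wrist_force: [-0.8, 0.6, -0.1]
width: 0.699
```

```bash
python3 - <<'E'
from m import *
c=shot('side','s2');W=world(c);P=W.reshape(-1,3);P=P[~np.isnan(P[:,0])]
P=P[np.hypot(P[:,0]-.4925,P[:,1]-.3565)<.09]
print('key',rect(sel(P,.075,.1)))
s=bot.read_state();print(s['tool_pos'],s['q'],s['tcp_rot'],s['wrist_force'],s['width'])
c=shot('wrist','w2')
W=world(c);P=W.reshape(-1,3);P=P[~np.isnan(P[:,0])]
P=P[np.hypot(P[:,0]-.4925,P[:,1]-.3565)<.09]
print('key',rect(sel(P,.075,.1)))
E
```

```text
key (array([491.1, 357. ]), array([43.4, 12.7]), 15.3, 252)
[0.4929134  0.3573019  0.22051104] [5.86267667e-01 1.45235693e-01 1.76567202e+00 8.96457590e-05
 1.22814632e+00 1.90296348e+00] [-3.11508406 -0.39786805 -0.00351437] [ 0.13669731  0.12118749 -0.28968382] 0.6975474123728383
key (array([491.3, 357.4]), array([43.5, 11.6]), 14.7, 679)
```

>>> {"name": "play_rows", "arguments": {
  "rows": [
    {"dx": -0.1,"dy": 0.77,"dz": 0,"roll": 0,"fingers": 0.3},
    {"dx": -0.1,"dy": 0.77,"dz": 0,"roll": 0,"fingers": 0.3},
    {"dx": -0.1,"dy": 0.77,"dz": 0,"roll": 0,"fingers": 0.3},
    {"dx": -0.1,"dy": 0.77,"dz": 0,"roll": 0,"fingers": 0.3},
    {"dx": -0.1,"dy": 0.77,"dz": 0,"roll": 0,"fingers": 0.3},
    {"dx": -0.1,"dy": 0.77,"dz": 0,"roll": 0,"fingers": 0.3},
    {"dx": -0.1,"dy": 0.77,"dz": 0,"roll": 0,"fingers": 0.3},
    {"dx": -0.1,"dy": 0.75,"dz": 0,"roll": 0,"fingers": 0.3},
    {"dx": 0,"dy": 0,"dz": 0,"roll": 1,"fingers": 0.3},
    {"dx": 0,"dy": 0,"dz": 0,"roll": 1,"fingers": 0.3},
    {"dx": 0,"dy": 0,"dz": 0,"roll": 0,"fingers": 0.3},
    {"dx": 0,"dy": 0,"dz": 0,"roll": 0,"fingers": 0.3}
  ]
}}

```text
time: 9.75
tool_pos: [0.522, 0.1109, 0.2172]
tcp_rot: [3.136, 0.183, -0.006]
wrist_force: [0.3, 0.2, -0.2]
width: 0.7
```

```bash
python3 - <<'E'
from m import *
c=shot('wrist','w3')
W=world(c);P=W.reshape(-1,3);P=P[~np.isnan(P[:,0])]
P=P[np.hypot(P[:,0]-.525,P[:,1]-.08)<.12]
r=np.radians(6.6);n=np.array([np.sin(r),-np.cos(r)])
Q=sel(P,.085,.108); d=Q[:,:2]@n
print(np.histogram(d,np.arange(-.08,.05,.01)))
print('bar',rect(Q[d<-.02]),'plate',rect(Q[d>-.01]),Q[:,2].max())
s=bot.read_state();print(s['tool_pos'],s['q'],s['tcp_rot'],np.degrees(s['q'][0]-s['q'][5]))
E
```

```text
(array([   0,    0, 1174, 1094,    0,    0,    0,    0,    0, 1219,   32,
          0]), array([-8.00000000e-02, -7.00000000e-02, -6.00000000e-02, -5.00000000e-02,
       -4.00000000e-02, -3.00000000e-02, -2.00000000e-02, -1.00000000e-02,
       -4.16333634e-17,  1.00000000e-02,  2.00000000e-02,  3.00000000e-02,
        4.00000000e-02]))
bar (array([521.7, 111.5]), array([120.7,  13.7]), 7.0, 2268) plate (array([535.5,  44.6]), array([137. ,   6.6]), 6.8, 1251) 0.09945334338902628
[0.5222548  0.11120401 0.21759111] [1.63120593e-01 8.10390300e-03 1.91840000e+00 4.47141194e-05
 1.21806920e+00 1.61688672e+00] [ 3.13594469  0.18368543 -0.00466256] -83.2946637160803
```

View pics/w3.png

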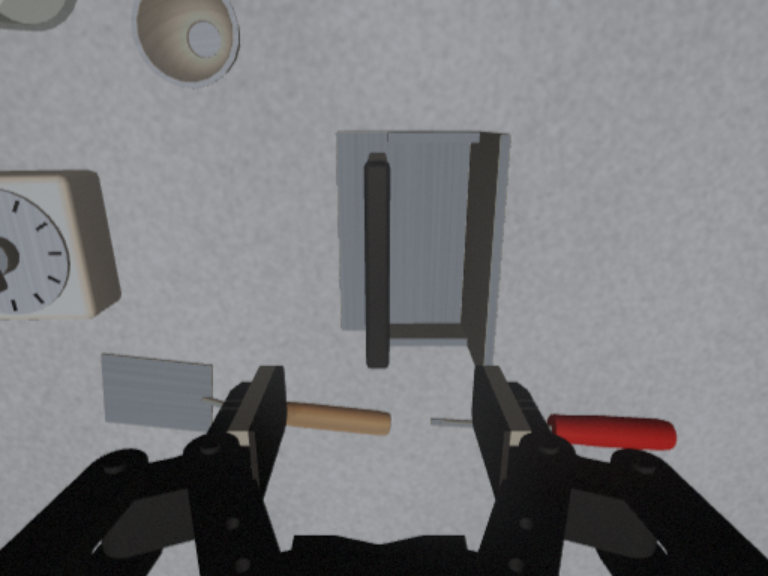

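The wrist picture shows the bar at column 377, midway between the fingers, running square to them.

>>> {"name": "play_rows", "arguments": {
  "rows": [
    {"dx": 0,"dy": 0,"dz": 0.8,"roll": 0,"fingers": 0.3},
    {"dx": 0,"dy": 0,"dz": 0.8,"roll": 0,"fingers": 0.3},
    {"dx": 0,"dy": 0,"dz": 0.8,"roll": 0,"fingers": 0.3},
    {"dx": 0,"dy": 0,"dz": 0.8,"roll": 0,"fingers": 0.3},
    {"dx": 0,"dy": 0,"dz": 0.44,"roll": 0,"fingers": 0.3},
    {"dx": 0,"dy": 0,"dz": 0,"roll": 0,"fingers": 0.3},
    {"dx": 0,"dy": 0,"dz": 0,"roll": 0,"fingers": 0.3},
    {"dx": 0,"dy": 0,"dz": 0,"roll": 0,"fingers": 1},
    {"dx": 0,"dy": 0,"dz": 0,"roll": 0,"fingers": 1},
    {"dx": 0,"dy": 0,"dz": 0,"roll": 0,"fingers": 1},
    {"dx": 0,"dy": 0,"dz": 0,"roll": 0,"fingers": 1},
    {"dx": 0,"dy": 0,"dz": 0,"roll": 0,"fingers": 1},
    {"dx": 0,"dy": 0,"dz": 0,"roll": 0,"fingers": 1},
    {"dx": 0,"dy": 0,"dz": 0,"roll": 0,"fingers": 1}
  ],
  "grip_force": 80
}}

```text
time: 10.97
tool_pos: [0.5246, 0.1118, 0.0754]
tcp_rot: [-3.136, -0.181, -0.005]
wrist_force: [-0.4, 3.2, 5.9]
width: 0.147
```

```bash
python3 -c "
from h import *
s=bot.read_state();print(s['tool_pos'],s['q'],s['torque'],s['wrist_force'],np.degrees(s['q'][0]-s['q'][5]),s['width'])"
```

```text
[0.52455196 0.11182111 0.07539802] [1.63270602e-01 1.52928836e-01 2.04791845e+00 6.06775256e-04
 9.37599147e-01 1.61851527e+00] [0.23978296 0.09760163 0.01602903] [-0.37811072  3.22983232  5.90817688] -83.37937762949052 0.1465672501632521
```

>>> {"name": "play_rows", "arguments": {
  "rows": [
    {"dx": 0,"dy": 0,"dz": -0.25,"roll": 0,"fingers": 1},
    {"dx": 0,"dy": 0,"dz": -0.35,"roll": 0,"fingers": 1},
    {"dx": 0,"dy": 0,"dz": 0,"roll": 0,"fingers": 1},
    {"dx": -0.05,"dy": 0.3,"dz": 0,"roll": 0,"fingers": 1},
    {"dx": -0.05,"dy": 0.6,"dz": 0,"roll": 0,"fingers": 1},
    {"dx": -0.06,"dy": 0.7,"dz": 0,"roll": 0,"fingers": 1},
    {"dx": -0.06,"dy": 0.7,"dz": 0,"roll": 0,"fingers": 1},
    {"dx": -0.06,"dy": 0.7,"dz": 0,"roll": 0,"fingers": 1},
    {"dx": -0.06,"dy": 0.7,"dz": 0,"roll": 0,"fingers": 1},
    {"dx": -0.06,"dy": 0.7,"dz": 0,"roll": 0,"fingers": 1},
    {"dx": -0.06,"dy": 0.7,"dz": 0,"roll": 0,"fingers": 1},
    {"dx": -0.06,"dy": 0.6,"dz": 0,"roll": 0,"fingers": 1},
    {"dx": -0.06,"dy": 0.5,"dz": 0,"roll": 0,"fingers": 1},
    {"dx": 0,"dy": 0.34,"dz": 0,"roll": 0,"fingers": 1},
    {"dx": 0,"dy": 0,"dz": 0,"roll": -0.6,"fingers": 1},
    {"dx": 0,"dy": 0,"dz": 0,"roll": -0.62,"fingers": 1},
    {"dx": 0,"dy": 0,"dz": 0,"roll": 0,"fingers": 1},
    {"dx": 0,"dy": 0,"dz": 0,"roll": 0,"fingers": 1},
    {"dx": 0,"dy": 0,"dz": 0,"roll": 0,"fingers": 1}
  ]
}}

```text
time: 12.55
tool_pos: [0.5296, -0.1509, 0.097]
tcp_rot: [-3.125, -0.313, 0.002]
wrist_force: [-0.1, 0.0, -5.5]
width: 0.146
```

```bash
cat > see.py <<'E'
from m import *
import sys
s=bot.read_state();print(s['tool_pos'],s['torque'].round(2),s['wrist_force'].round(2),np.degrees(s['q'][0]-s['q'][5]).round(2),s['width'])
a=np.radians(11.52);n=np.array([np.sin(a),-np.cos(a)]);t=np.array([np.cos(a),np.sin(a)]);g=np.array([.5495,-.2502])
T=(s['tool_pos'][:2]-g);print('tcp n,t',T@n,T@t)
f=sys.argv[1]
for cam in('scene','side','wrist'):
    c=shot(cam,cam+f);W=world(c);P=W.reshape(-1,3);P=P[~np.isnan(P[:,0])]
    d=(P[:,:2]-g)@n;q=(P[:,:2]-g)@t
    m=(abs(q)<.11)&(d>-.15)&(d<.012)&(P[:,2]<.15)&(P[:,2]>.04)
    P,d,q=P[m],d[m],q[m]
    pl=(d>d[(d<.002)].max()-.05)&(d>-.06)&(P[:,2]>.06)&(d<-.001)
    print(cam,len(P),np.histogram(d,np.arange(-.13,.02,.01))[0])
    np.savez('pics/cl_'+cam+f+'.npz',P=P,d=d,q=q)
E
python3 see.py 4
```

```text
[ 0.52957758 -0.15090338  0.09700285] [0.15 0.04 0.  ] [-0.15  0.02 -5.49] -78.56 0.1462946617929881
tcp n,t -0.10127499873334987 0.00030943977003048887
scene 1833 [  5  89 306 169  57  39  29  19  18 756  26   0   7 271]
side 1675 [  8  82 468 112  29  12  12  11   6 769  22   0   0  50]
wrist 38658 [  493  1411  4901  4639  1521   740   527   224   222 13759   116     0
  2483  5961]
```

View pics/side4.png

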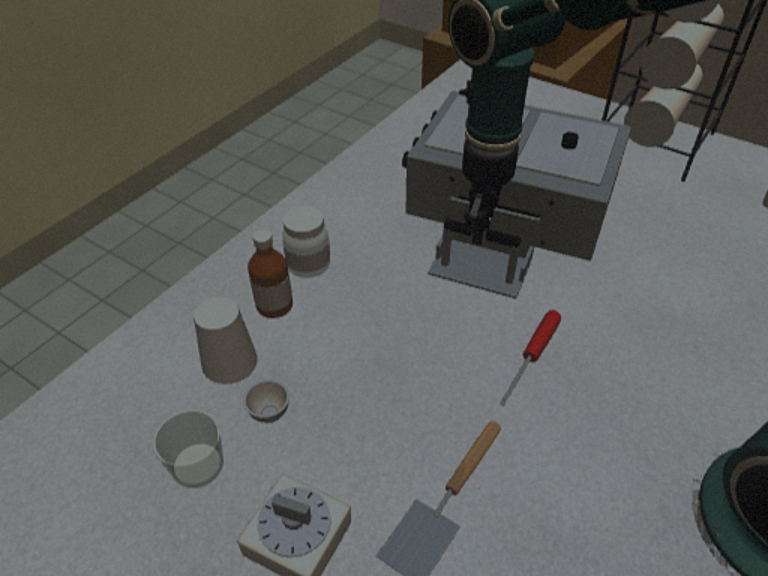

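View pics/wrist4.png

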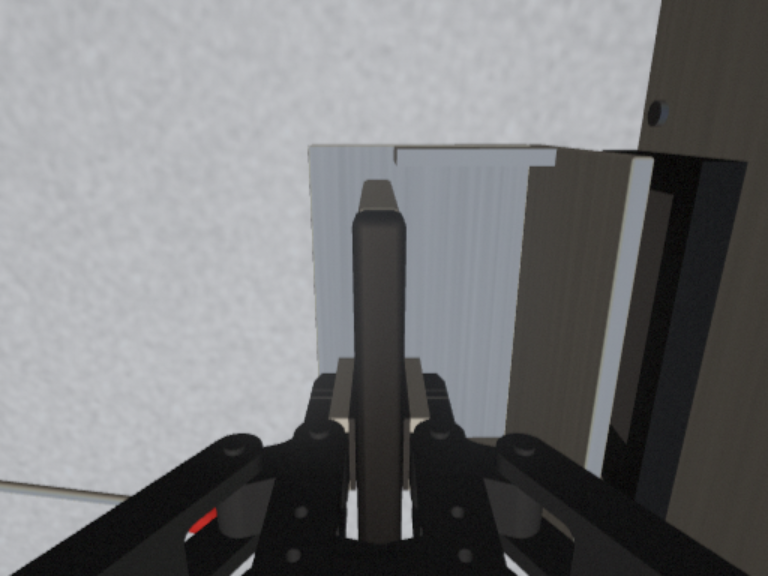

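The cover is held 2 cm up in front of the gasket, plate and gasket parallel in the wrist view (plate edge ~col 620, gasket ~690).

```bash
python3 - <<'E'
from m import *
for cam in('scene','side','wrist'):
    z=np.load(f'pics/cl_{cam}4.npz');P,d,q=z['P'],z['d'],z['q']
    m=(d>-.045)&(d<-.015)&(P[:,2]>.065); 
    top=m&(P[:,2]>np.percentile(P[m][:,2],99)-.006)
    k=np.polyfit(q[top],d[top],1)
    gk=(d>-.004)&(d<.006)
    print(cam,'plate top z',P[top][:,2].mean(),'q',np.percentile(q[m],[.3,99.7]),'d',np.percentile(d[m],[1,99]),'slope',k[0],'n',top.sum(),'| gasket d',np.median(d[gk]) if gk.any() else None,'q',np.percentile(q[gk],[1,99]) if gk.any() else None)
    # plate face tilt: d vs z on the back side
    b=m&(abs(q)<.06); print('  tilt d/z',np.polyfit(P[b][:,2],d[b],1)[0])
    br=(d<-.09)&(d>-.12)&(P[:,2]>.1)&(abs(q)<.08)&(P[:,2]<.13); print('  bar q',np.percentile(q[br],[1,99]))
E
```

```text
scene plate top z 0.11120806137428339 q [-0.02937754  0.07406506] d [-0.03602207 -0.028677  ] slope -0.0031576480883715595 n 103 | gasket d 0.001979195823048447 q [-0.03928403  0.07138363]
  tilt d/z 0.035421120450094296
  bar q [-0.04123746  0.06004273]
side plate top z 0.1113894846700322 q [-0.07682197  0.07305812] d [-0.03801651 -0.02856336] slope 0.008213481120026516 n 127 | gasket d 0.004016589585403848 q [-0.05534712  0.0627011 ]
  tilt d/z 0.024821499709249843
  bar q [-0.06253128  0.05679847]
wrist plate top z 0.11021667607580536 q [-0.06105801  0.07233502] d [-0.03632539 -0.02999127] slope 0.0008617734882643707 n 3941 | gasket d 0.0002341412058194355 q [-0.06497933  0.06910106]
  tilt d/z 0.0618589142779454
  bar q [-0.04330976  0.05841014]
```

>>> {"name": "play_rows", "arguments": {
  "rows": [
    {"dx": 0.03,"dy": 0,"dz": 0.2,"roll": 0,"fingers": 1},
    {"dx": 0,"dy": 0,"dz": 0.2,"roll": 0,"fingers": 1},
    {"dx": 0,"dy": 0,"dz": 0.1,"roll": 0,"fingers": 1},
    {"dx": 0,"dy": 0,"dz": 0,"roll": 0,"fingers": 1},
    {"dx": 0,"dy": 0,"dz": 0,"roll": 0,"fingers": 1},
    {"dx": 0,"dy": 0,"dz": 0,"roll": 0,"fingers": 1}
  ]
}}

```text
time: 13.2
tool_pos: [0.5312, -0.151, 0.0775]
tcp_rot: [-3.126, -0.314, 0.001]
wrist_force: [-0.7, 0.3, -4.7]
width: 0.143
```

>>> {"name": "play_rows", "arguments": {
  "rows": [
    {"dx": 0,"dy": 0,"dz": 0.03,"roll": 0,"fingers": 1},
    {"dx": 0,"dy": 0,"dz": 0.02,"roll": 0,"fingers": 1},
    {"dx": 0,"dy": 0,"dz": 0,"roll": 0,"fingers": 1},
    {"dx": 0,"dy": 0,"dz": 0,"roll": 0,"fingers": 1},
    {"dx": 0,"dy": 0,"dz": 0,"roll": 0,"fingers": 1}
  ]
}}

```text
time: 13.62
tool_pos: [0.5315, -0.1511, 0.0759]
tcp_rot: [3.126, 0.314, 0.001]
wrist_force: [-1.0, -0.3, -3.6]
width: 0.149
```

>>> {"name": "play_rows", "arguments": {
  "rows": [
    {"dx": 0,"dy": 0,"dz": 0.02,"roll": 0,"fingers": 1},
    {"dx": 0,"dy": 0.15,"dz": 0,"roll": 0,"fingers": 1},
    {"dx": 0,"dy": 0.2,"dz": 0,"roll": 0,"fingers": 1},
    {"dx": 0,"dy": 0.15,"dz": 0,"roll": 0,"fingers": 1},
    {"dx": 0,"dy": 0.1,"dz": 0,"roll": 0,"fingers": 1},
    {"dx": 0,"dy": 0,"dz": 0,"roll": 0,"fingers": 1},
    {"dx": 0,"dy": 0,"dz": 0,"roll": 0,"fingers": 1},
    {"dx": 0,"dy": 0,"dz": 0,"roll": 0,"fingers": 1},
    {"dx": 0,"dy": 0,"dz": 0,"roll": 0,"fingers": 1}
  ]
}}

```text
time: 14.37
tool_pos: [0.5369, -0.1755, 0.0754]
tcp_rot: [3.124, 0.314, 0.003]
wrist_force: [1.2, -3.9, 0.4]
width: 0.147
```

```bash
python3 see.py 5
```

```text
[ 0.53694895 -0.17550417  0.07542188] [-0.44 -0.23 -0.  ] [ 1.19 -3.88  0.42] -78.55 0.14726806777967122
tcp n,t -0.07569765207360656 0.0026192933722285062
scene 1373 [  7  21  16 114 130 228 105  21  19  30   6  16 528  98]
side 1420 [ 19  29  11  86 212 247  30   4   1   0   0 129 522  54]
wrist 47942 [ 727 3232 2868 1628 3892 5629 3768 1544 2974 3136  641 7473 4533 4915]
```

>>> {"name": "play_rows", "arguments": {
  "rows": [
    {"dx": 0,"dy": 0.04,"dz": 0,"roll": 0,"fingers": 1},
    {"dx": 0,"dy": 0.04,"dz": 0,"roll": 0,"fingers": 1},
    {"dx": 0,"dy": 0.02,"dz": 0,"roll": 0,"fingers": 1},
    {"dx": 0,"dy": 0,"dz": 0,"roll": 0,"fingers": 1},
    {"dx": 0,"dy": 0,"dz": 0,"roll": 0,"fingers": 1}
  ]
}}

```text
time: 14.93
tool_pos: [0.5369, -0.1766, 0.0754]
tcp_rot: [-3.123, -0.313, 0.0]
wrist_force: [-1.2, 4.9, 5.6]
width: 0.14
```

```bash
python3 - <<'E'
from m import *
# plate position from see 5 
for cam in('scene','side','wrist'):
    z=np.load(f'pics/cl_{cam}5.npz');P,d,q=z['P'],z['d'],z['q']
    top=(P[:,2]>.088)&(P[:,2]<.1)&(d>-.02)&(d<.008)
    print(cam,top.sum(),'d',np.percentile(d[top],[1,5,50,95,99]),'q',np.percentile(q[top],[.5,99.5]),'zmax',np.percentile(P[top][:,2],99), 'slope',np.polyfit(q[top],d[top],1)[0])
s=bot.read_state();a=np.radians(11.52);n=np.array([np.sin(a),-np.cos(a)]);g=np.array([.5495,-.2502])
print('n',(s['tool_pos'][:2]-g)@n,'F',s['wrist_force'][:2]@n,s['wrist_force'],s['torque'])
E
```

```text
scene 88 d [-0.0098941  -0.00920573 -0.00680246 -0.00255297 -0.00089481] q [-0.00729268  0.07562371] zmax 0.09378815843269658 slope 0.006222860577477511
side 98 d [-0.01173249 -0.01051586 -0.00735296 -0.00324785 -0.0008024 ] q [-0.07354018  0.07347349] zmax 0.09362630314016723 slope -0.004736758637565242
wrist 3210 d [-0.01066736 -0.01035841 -0.00791961 -0.00496153 -0.00445921] q [-0.02273969  0.07384014] zmax 0.09124772310102149 slope -0.0005911876518390076
n -0.07465059926169824 F -5.000459673276022 [-1.16476421  4.86586728  5.61812741] [ 0.69663307 -0.05926151  0.03086035]
```

>>> {"name": "play_rows", "arguments": {
  "rows": [
    {"dx": 0,"dy": 0,"dz": -0.03,"roll": 0,"fingers": 1},
    {"dx": 0,"dy": 0,"dz": -0.03,"roll": 0,"fingers": 1},
    {"dx": 0,"dy": 0,"dz": 0,"roll": 0,"fingers": 1},
    {"dx": 0,"dy": 0,"dz": 0,"roll": 0,"fingers": 1},
    {"dx": 0,"dy": 0,"dz": 0,"roll": 0,"fingers": 1},
    {"dx": 0,"dy": 0,"dz": 0,"roll": 0,"fingers": 1}
  ]
}}

```text
time: 15.43
tool_pos: [0.5361, -0.1783, 0.0764]
tcp_rot: [-3.125, -0.314, 0.003]
wrist_force: [0.5, 0.1, -5.9]
width: 0.144
```

```bash
cat > f.py <<'E'
from m import *
s=bot.read_state();a=np.radians(11.52);n=np.array([np.sin(a),-np.cos(a)]);t=np.array([np.cos(a),np.sin(a)]);g=np.array([.5495,-.2502])
T=s['tool_pos'][:2]-g
print('n',T@n,'t',T@t,'z',s['tool_pos'][2],'Fn',s['wrist_force'][:2]@n,s['wrist_force'],s['torque'],np.degrees(s['q'][0]-s['q'][5]),s['time'])
E
python3 f.py
```

```text
n -0.07317611076072567 t 0.001199003652388256 z 0.07637728404206641 Fn -0.03430338911233671 [ 0.45336724  0.12741206 -5.9325241 ] [ 0.23021543  0.05130981 -0.03527007] -78.53275678560587 15.4333
```

>>> {"name": "play_rows", "arguments": {
  "rows": [
    {"dx": 0,"dy": 0.05,"dz": 0,"roll": 0,"fingers": 1},
    {"dx": 0,"dy": 0.05,"dz": 0,"roll": 0,"fingers": 1},
    {"dx": 0,"dy": 0,"dz": 0,"roll": 0,"fingers": 1},
    {"dx": 0,"dy": 0,"dz": 0,"roll": 0,"fingers": 1},
    {"dx": 0,"dy": 0,"dz": 0,"roll": 0,"fingers": 1}
  ]
}}

```text
time: 15.85
tool_pos: [0.5369, -0.1818, 0.0766]
tcp_rot: [-3.125, -0.314, 0.003]
wrist_force: [-1.9, 2.9, -6.1]
width: 0.143
```

```bash
python3 f.py
```

```text
n -0.06951395324152077 t 0.0013093274878366703 z 0.07660987165382457 Fn -3.2575511980332044 [-1.91186024  2.93485615 -6.05271757] [ 0.75624398  0.26465008 -0.02189776] -78.51829062155004 15.85
```

>>> {"name": "play_rows", "arguments": {
  "rows": [
    {"dx": 0,"dy": 0.03,"dz": 0,"roll": 0,"fingers": 1},
    {"dx": 0,"dy": 0.03,"dz": 0,"roll": 0,"fingers": 1},
    {"dx": 0,"dy": 0.03,"dz": 0,"roll": 0,"fingers": 1},
    {"dx": 0,"dy": 0.03,"dz": 0,"roll": 0,"fingers": 1},
    {"dx": 0,"dy": 0,"dz": 0,"roll": 0,"fingers": 1},
    {"dx": 0,"dy": 0,"dz": 0,"roll": 0,"fingers": 1},
    {"dx": 0,"dy": 0,"dz": 0,"roll": 0,"fingers": 1},
    {"dx": 0,"dy": 0,"dz": 0,"roll": 0,"fingers": 1}
  ]
}}

```text
time: 16.52
tool_pos: [0.5376, -0.1853, 0.0767]
tcp_rot: [-3.123, -0.313, 0.003]
wrist_force: [-3.1, 8.9, -5.1]
width: 0.145
```

```bash
python3 f.py
```

```text
n -0.06599335030038725 t 0.0013085218294744503 z 0.07667307472421375 Fn -9.335494060998245 [-3.08128106  8.89940962 -5.12976317] [ 1.52340177  0.35276222 -0.01575469] -78.4639814228323 16.5167
```

>>> {"name": "play_rows", "arguments": {
  "rows": [
    {"dx": 0,"dy": 0.01,"dz": 0.02,"roll": 0,"fingers": 1},
    {"dx": 0,"dy": 0,"dz": 0.01,"roll": 0,"fingers": 1},
    {"dx": 0,"dy": 0,"dz": 0,"roll": 0,"fingers": 1},
    {"dx": 0,"dy": 0,"dz": 0,"roll": 0,"fingers": 1},
    {"dx": 0,"dy": 0,"dz": 0,"roll": 0,"fingers": 1},
    {"dx": 0,"dy": 0,"dz": 0,"roll": 0,"fingers": 1},
    {"dx": 0,"dy": 0,"dz": 0,"roll": 0,"fingers": 1},
    {"dx": 0,"dy": 0,"dz": 0,"roll": 0,"fingers": 1}
  ]
}}

```text
time: 17.18
tool_pos: [0.5377, -0.1858, 0.076]
tcp_rot: [-3.123, -0.314, 0.003]
wrist_force: [-3.7, 8.6, -1.2]
width: 0.142
```

```bash
python3 f.py; python3 see.py 6; python3 - <<'E'
from m import *
for cam in('scene','side','wrist'):
    z=np.load(f'pics/cl_{cam}6.npz');P,d,q=z['P'],z['d'],z['q']
    top=(P[:,2]>.088)&(P[:,2]<.1)&(d>-.015)&(d<.01)
    print(cam,top.sum(),'d',np.percentile(d[top],[1,50,99]),'q',np.percentile(q[top],[.5,99.5]),'z',np.percentile(P[top][:,2],99),'slope',np.polyfit(q[top],d[top],1)[0])
W=world(load('side6'));P=W.reshape(-1,3);P=P[~np.isnan(P[:,0])]
a=np.radians(11.52);n=np.array([np.sin(a),-np.cos(a)]);t=np.array([np.cos(a),np.sin(a)]);g=np.array([.5495,-.2502])
d=(P[:,:2]-g)@n;q=(P[:,:2]-g)@t
f=(abs(q)<.065)&(d>-.09)&(d<-.01)&(P[:,2]<.025);c=(abs(q)<.1)&(d>-.2)&(d<-.11)&(P[:,2]<.025)
print('foot fit (z vs d)',np.polyfit(d[f],P[f][:,2],1),f.sum(),'counter',np.polyfit(d[c],P[c][:,2],1))
k=np.hypot(P[:,0]-.4925,P[:,1]-.3565)<.09;print('key',rect(sel(P[k],.075,.1)))
E
```

```text
n -0.06547795411589813 t 0.001323871632223163 z 0.07601175973026206 Fn -9.14589028111967 [-3.73379244  8.5729156  -1.20356334] [ 1.40926571  0.59370189 -0.05677533] -78.4597443684166 17.1833
[ 0.5377206  -0.18577671  0.07601176] [ 1.41  0.59 -0.06] [-3.73  8.57 -1.2 ] -78.46 0.1418427026296972
tcp n,t -0.06547795411589813 0.001323871632223163
scene 1251 [  0   6  22  18 101 120 237 111  22  21  26   8  30 523]
side 1349 [  0  19  25  13  77 200 269  34   2   1   1   0 115 532]
wrist 42912 [   0  530 2942 3034 1479 3725 5580 3805 1644 2798 3219  735 2909 9070]
scene 88 d [0.00019369 0.00302452 0.00791186] q [-0.01101507  0.0745164 ] z 0.0941359078332137 slope -0.0017130955079451046
side 107 d [-0.00145283  0.00253984  0.00908569] q [-0.07549547  0.07515975] z 0.09452052714279763 slope 0.0029613525248155825
wrist 3250 d [-0.0002066   0.00255952  0.0060538 ] q [-0.02403653  0.07261528] z 0.09137170217015904 slope 0.0015262477786381328
foot fit (z vs d) [-0.01475514  0.00754775] 975 counter [0.00044087 0.00120713]
key (array([491.6, 356.9]), array([44.2, 12.4]), 15.3, 249)
```

View pics/wrist6.png

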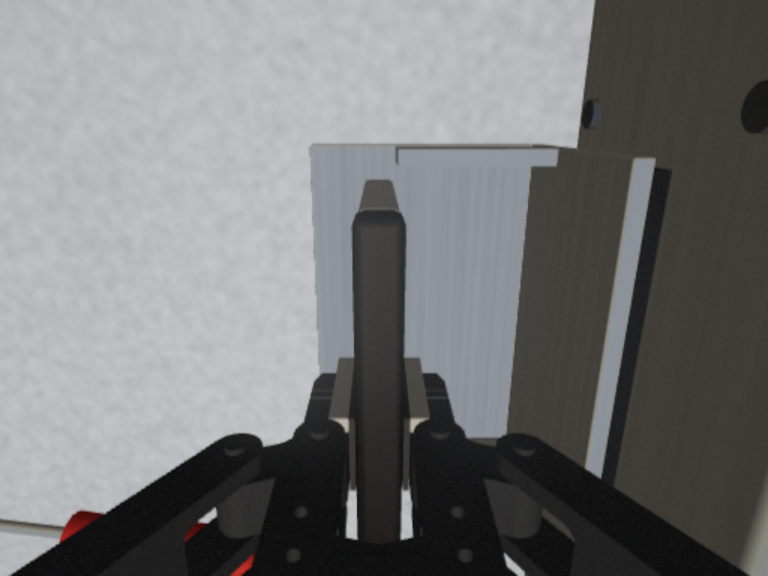

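The wrist picture shows the plate flush on a half-squeezed gasket (plate edge ~col 620, gasket ~645), bar still centred between the pads. I'll hold it a moment, re-read the force, then hand in.

>>> {"name": "play_rows", "arguments": {
  "rows": [
    {"dx": 0,"dy": 0,"dz": 0,"roll": 0,"fingers": 1},
    {"dx": 0,"dy": 0,"dz": 0,"roll": 0,"fingers": 1},
    {"dx": 0,"dy": 0,"dz": 0,"roll": 0,"fingers": 1},
    {"dx": 0,"dy": 0,"dz": 0,"roll": 0,"fingers": 1},
    {"dx": 0,"dy": 0,"dz": 0,"roll": 0,"fingers": 1},
    {"dx": 0,"dy": 0,"dz": 0,"roll": 0,"fingers": 1},
    {"dx": 0,"dy": 0,"dz": 0,"roll": 0,"fingers": 1},
    {"dx": 0,"dy": 0,"dz": 0,"roll": 0,"fingers": 1},
    {"dx": 0,"dy": 0,"dz": 0,"roll": 0,"fingers": 1},
    {"dx": 0,"dy": 0,"dz": 0,"roll": 0,"fingers": 1}
  ]
}}

```text
time: 18.17
tool_pos: [0.5377, -0.1858, 0.076]
tcp_rot: [-3.123, -0.314, 0.003]
wrist_force: [-3.5, 7.9, -2.0]
width: 0.143
```

```bash
python3 f.py; python3 -c "
from workcell import bot
print(bot.finish_job())"
```

```text
n -0.06548114532925454 t 0.0013395147167771363 z 0.07601806770239729 Fn -8.433096998977641 [-3.49803594  7.89351883 -2.02928435] [ 1.41422789  0.55896525 -0.03395764] -78.45802381902494 18.1667
the job is handed in; nothing more can be done
None
```

The timer is wound to its stop, and I handed the job in at about 18 s with the gripper still holding the cover pressed on the gasket.

- **Timer:** I wound the key in one continuous turn without re-gripping. The turning torque jumped to about 1.6 N m at the stop. The last camera measurement put the key bar at about 3.0 rad.
- **Push:** The wrist force along the push direction settled at 8.4–9.1 N, a little under the 10 N you asked for. The gripper's travel since contact was about 6 mm, which agrees with the gasket being a little under half squeezed.
- **Alignment:** The cover measured centred within about 2 mm, square within 0.01 rad and leaning about 0.015 rad. The foot is resting lightly on the counter, with part of its weight still carried by the gripper.
- **Other things:** The path kept clear of the bystanders, and the picture taken just before pressing showed none of them disturbed. I did not measure them again at the end.

**Disagreements in the readings:** The wrist force also showed a sideways component of about 2 N that I did not explain. My first push, with the foot pressed hard on the counter, stuck on friction, so I eased it up about 2 mm before pressing again.

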